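# Sweep the spacer rings through the gate of the sorting tray

### The arm

A 6-joint arm with a two-finger parallel gripper is mounted at the origin on the work surface. World frame = base frame: x ahead of the robot, y to its left, z up, the work surface at z = 0. Lengths are in mm, angles in rad, forces in N, time in s.
With the tool pointing down it reaches from about 400 to 925 mm from the base axis. Payload 12.5 kg.
Tool frame: the origin (TCP) lies at the very end of the fingers, on their centre line; the grasp point (between the pads) lies 19 mm behind it (env.grip_point_offset is the distance from the TCP to the grasp point, in mm); z points along the fingers, y is the direction in which the jaws open and shut (so a half turn about z gives the same grasp; the last joint's range is limited). The gripper opens to 95 mm and grips with 3 to 60 N. Pads are 20 mm wide; open, the fingers measure 119 mm over their backs; the gripper's body (75 mm by 180 mm) begins 59 mm behind the grasp point.
Start: joints at [1.216, 0.491, 1.559, -0, 1.092, -0.106], TCP at [153.883, 605.778, 214.661] pointing down, gripper open.
Joint ranges: [-3.1, 3.1], [-0.84, 2.19], [0.05, 2.79], [-1.13, 4.28], [0.06, 2.93], [-2.69, 2.69]. Speed limits (rad/s): [2.22, 2.22, 2.79, 3.14, 3.14, 3.14].

### API

Orientations are given as [roll, pitch, yaw] about the fixed x, y, z axes, in that order (R = Rz(yaw) Ry(pitch) Rx(roll)).
In Python, from cell import env gives the robot as it stands.
- The arm moves only by the tool drive_tool, never from a script. Its argument "commands" is a list of rows, each an object of numbers: "dx", "dy", "dz": the shift along the world's x, y, z in mm; "yaw": the turn about the world's z in degrees. In form: [{"dx": .., "dy": .., "dz": .., "yaw": ..}, ...]. A call has 1 to 5 rows; each row shifts and turns the commanded pose from where the row before left it; what a row does not reach is not made up. A row lasts 1/12 s, in which the tool goes at most 41.7 mm and 7.16 degrees, less where a joint would pass 70% of its speed; a pose out of reach is approached as far as the arm can. A call with a gripper value outside its range is refused whole. "grip" is the opening, from 0 (shut) to 1 (fully open), set as the call begins (left out, the last holds). The fingers move at their own pace and stop on an object; the grip force is fixed at half the most. Time passes only in rows, so rows that do not move let the fingers close. It gives the time, the measured TCP pose, the force and the opening at its end, in the units of the state.
- env.state(): the state, without advancing time (a new reading comes with each control period).
- env.read_camera(name): name is "side" or "top" or "wrist"; returns the picture (400x640x3 uint8, red, green, blue); there is no depth.
- env.calibration(name): a dict with "intrinsics" (3x3 intrinsics, pixels), "dist_coeffs" ([k1, k2, p1, p2, k3] as OpenCV has them; the pictures are not rectified), "rvec" (rotation vector, rad) and "tvec" (3), from world to camera coordinates, as OpenCV has them. Camera axes: x right, y down, z forward; pixel columns grow to the right and rows downward; lengths in mm; the calibration is good to about 2 mm. A picture is of the moment at which its call begins: read the wrist's pose just before it. calibration takes no time and is no camera call; for the wrist camera it gives the pose at the moment of the call.
- env.job_done(): hands the job in, once; it reports no verdict.
Trained networks look in the newest picture that a camera, given by its name, has taken for a name from the list of things; names that differ only in an ending like _2 or _b are one class to them, and where a whole thing is asked for, a point or a joint stands for the part that bears it (a point fixed in the world has none). Each returns a list of dicts, best first, with "conf" (0 to 1); they miss things now and then, are a little off and sometimes report something else, mostly with a low value. They report only what shows in the picture. A call takes as long as a camera call.
- env.trace(query, camera): "pixels" (400x640 bool, what is visible of it) and "pixel" ([column, row] in pixels, amid what is visible of it).
- env.place_of(query, camera): "pixel" ([column, row] in pixels: a listed point, or the origin of a listed thing).
The state is a dict: "t": time; "joints": joint angles; "qvel": joint speeds; "tau": joint torques, N m; "eef_pos": TCP position; "tcp_rot": TCP orientation; "ft_force": force on the tool from outside, world axes, zero at the start; "moment": the same for the moment, N m; "opening": opening from 0.0 (shut) to 1.0 (fully open).
Only numpy, scipy, OpenCV 4.12 (cv2) and the standard library are available. Lean on these libraries where they do the work, as an engineer would, in place of code of your own. Each camera call takes 0.05 s, during which the arm holds its last target.

### The job

Three flat steel spacer rings from dismantled hard drives lie loose in the sorting tray. With the fingertips, sweep them over the tray one at a time through the narrow gate at its tapered end, so that each drops down the slot into the clear collecting box before the next one enters the gate; only push them, lightly, and never pinch or lift one. Leave the spindle hub and the two bearing cartridges standing where they are in the tray, and do not disturb the other things on the table.

Things in the scene. Friction and masses are not known exactly. Their poses are not given: they have to be found in the camera images.
- sorter: Fixed bare-steel sorting tray on skirts; place and yaw vary. Origin on the table; +x runs along the tray to gate and slot, y across. Flat deck 52 mm above the table, walls 3 mm thick standing 16 mm above the deck. Inside: rear wall at x = -165 mm, straight sides at y = +-95 mm from there to x = -10 mm, then both sides taper to the 42 mm wide gate at x = 70 mm.
- gate (a point): Middle of the gate (start of the throat) at deck height, 70 mm along x from the tray's origin; axes as the tray's, x points through the gate. Behind it a straight throat, 42 mm wide and 24 mm long, leads to the slot.
- slot (a point): Middle of the slot's mouth at deck height, 48 mm beyond the gate; axes as the tray's. The slot is 48 mm long and 42 mm wide between the same walls; the deck ends at its edge, 24 mm before this point. A part whose centre is pushed past that edge tips and drops into the clear box below (inside 66 x 78 mm, floor 49 mm below the deck).
- ring_1: Loose flat plain steel spacer ring, outer diameter 32 mm, hole 25 mm, 6 mm thick, 12 to 21 g, smooth (friction about 0.25), lying flat on the deck. Origin: centre of its underside, z along its axis.
- ring_2: Like ring_1.
- ring_3: Like ring_1.
- hub: Loose aluminium spindle hub standing on the deck, to be left: flange 28 mm diameter and 4 mm thick, barrel 23 mm diameter, 13 mm tall in all. Origin: centre of its underside.
- bearing_1: Loose steel bearing cartridge standing on the deck, to be left: 15 mm diameter, 16.5 mm tall. Origin: centre of its underside.
- bearing_2: Like bearing_1.
- drive: Loose closed hard drive on the table, 147 x 102 x 26 mm, long side along its x. Origin: centre of its underside.
- open_drive: Loose hard drive without its cover, 147 x 102 x 26 mm, round platters showing. Origin: centre of its underside.
- duster: Loose white and red spray can, 65 mm diameter, 220 mm tall with nozzle and thin tube. Origin: centre of its underside.
- driver: Loose screwdriver with black handle lying on the table, 170 mm long along its x. Origin: under its middle.

How it is judged (in metres and radians):
On the way, in this order (a step that is already met when the one before it is completed fails the run):
1. a first ring has dropped into the collecting box (((x of ring_1 in the frame of sorter between 0.078 and 0.152 m and y of ring_1 in the frame of sorter between -0.042 and 0.042 m and z of ring_1 in the frame of sorter below 0.04 m) or (x of ring_2 in the frame of sorter between 0.078 and 0.152 m and y of ring_2 in the frame of sorter between -0.042 and 0.042 m and z of ring_2 in the frame of sorter below 0.04 m) or (x of ring_3 in the frame of sorter between 0.078 and 0.152 m and y of ring_3 in the frame of sorter between -0.042 and 0.042 m and z of ring_3 in the frame of sorter below 0.04 m))), for 0.1 s.
2. a second ring has dropped in after it ((((x of ring_1 in the frame of sorter between 0.078 and 0.152 m and y of ring_1 in the frame of sorter between -0.042 and 0.042 m and z of ring_1 in the frame of sorter below 0.04 m) and (x of ring_2 in the frame of sorter between 0.078 and 0.152 m and y of ring_2 in the frame of sorter between -0.042 and 0.042 m and z of ring_2 in the frame of sorter below 0.04 m)) or ((x of ring_1 in the frame of sorter between 0.078 and 0.152 m and y of ring_1 in the frame of sorter between -0.042 and 0.042 m and z of ring_1 in the frame of sorter below 0.04 m) and (x of ring_3 in the frame of sorter between 0.078 and 0.152 m and y of ring_3 in the frame of sorter between -0.042 and 0.042 m and z of ring_3 in the frame of sorter below 0.04 m)) or ((x of ring_2 in the frame of sorter between 0.078 and 0.152 m and y of ring_2 in the frame of sorter between -0.042 and 0.042 m and z of ring_2 in the frame of sorter below 0.04 m) and (x of ring_3 in the frame of sorter between 0.078 and 0.152 m and y of ring_3 in the frame of sorter between -0.042 and 0.042 m and z of ring_3 in the frame of sorter below 0.04 m)))), for 0.1 s.
3. the third ring has dropped in after that (x of ring_1 in the frame of sorter between 0.078 and 0.152 m and y of ring_1 in the frame of sorter between -0.042 and 0.042 m and z of each of ring_1, ring_2, ring_3 in the frame of sorter below 0.04 m and x of ring_2 in the frame of sorter between 0.078 and 0.152 m and y of ring_2 in the frame of sorter between -0.042 and 0.042 m and x of ring_3 in the frame of sorter between 0.078 and 0.152 m and y of ring_3 in the frame of sorter between -0.042 and 0.042 m), for 0.1 s.
At the end, for the whole second after the job is handed in: All three rings lie at rest in the collecting box (inside its walls, at least 12 mm below the deck), having dropped in one after another; hub and bearings stand upright within 25 mm of where they were, and the drive, open drive, spray can and screwdriver are within 30 mm of where they were (all of step 3 and linear speed of each of ring_1, ring_2, ring_3 below 0.02 m/s and distance of each of hub, bearing_1, bearing_2 from where it was at the start of the episode below 0.025 m and angle between each of hub, bearing_1, bearing_2's own z axis and vertical below 0.3 rad and distance of each of drive, open_drive, duster, driver from where it was at the start of the episode below 0.03 m); the robot touches nothing.
It fails at once if a ring, the hub or a bearing is lifted more than 10 mm above the deck (z of any of ring_1, ring_2, ring_3, hub, bearing_1, bearing_2 in the frame of sorter above 0.062 m).
It fails at once if a ring is pinched, or jammed by the fingers, with more than 25 N (contact force between the fingers and ring_1 above 25 N or contact force between the fingers and ring_2 above 25 N or contact force between the fingers and ring_3 above 25 N).
It fails at once if two rings are in the gate and throat together (((x of ring_1 in the frame of gate between -0.014 and 0.03 m and y of ring_1 in the frame of gate between -0.03 and 0.03 m and z of ring_1 in the frame of gate above -0.01 m) and (x of ring_2 in the frame of gate between -0.014 and 0.03 m and y of ring_2 in the frame of gate between -0.03 and 0.03 m and z of ring_2 in the frame of gate above -0.01 m)) or ((x of ring_1 in the frame of gate between -0.014 and 0.03 m and y of ring_1 in the frame of gate between -0.03 and 0.03 m and z of ring_1 in the frame of gate above -0.01 m) and (x of ring_3 in the frame of gate between -0.014 and 0.03 m and y of ring_3 in the frame of gate between -0.03 and 0.03 m and z of ring_3 in the frame of gate above -0.01 m)) or ((x of ring_2 in the frame of gate between -0.014 and 0.03 m and y of ring_2 in the frame of gate between -0.03 and 0.03 m and z of ring_2 in the frame of gate above -0.01 m) and (x of ring_3 in the frame of gate between -0.014 and 0.03 m and y of ring_3 in the frame of gate between -0.03 and 0.03 m and z of ring_3 in the frame of gate above -0.01 m))).
It fails at once if the hub or a bearing is pushed more than 25 mm away or knocked over (distance of any of hub, bearing_1, bearing_2 from where it was at the start of the episode above 0.025 m or angle between any of hub, bearing_1, bearing_2's own z axis and vertical above 0.5 rad).
It fails at once if a thing on the table is shifted more than 30 mm (distance of any of drive, open_drive, duster, driver from where it was at the start of the episode above 0.03 m).
It also fails if it takes over 64 s, if anything falls off the work surface, if the arm or the gripper's body presses on something with over 40 N, if the wrist force passes 120 N, or if a joint passes its speed limit or range.

## Working session

There is one attempt and no reset: what is moved stays moved. The work goes in short steps, Python scripts to look and compute and a tool call to move; the robot and the scene stay as the last step left them, time stands still between calls to the robot, and variables do not carry over. Pictures are saved under pics/ and viewed, and the job is handed in when it is done.

Besides the shell and the picture viewer there is one more tool, called after "Request:" in YAML: its name, and indented under it one key for each argument. drive_tool: Moves the arm, as the interface text tells. Its arguments: {"type":"object","properties":{"commands":{"type":"array"},"grip":{"type":"number"}},"required":["commands"]}

```bash
mkdir -p pics; ls; cat > h.py <<'E'
import numpy as np, cv2
from cell import env
def save(img,name): cv2.imwrite('pics/'+name,img[:,:,::-1])
def ray(cam,px,cal=None):
    c=cal or env.calibration(cam)
    K=np.array(c['intrinsics'],float);d=np.array(c['dist_coeffs'],float)
    R,_=cv2.Rodrigues(np.array(c['rvec'],float));t=np.array(c['tvec'],float).ravel()
    u=cv2.undistortPoints(np.array([[px]],float),K,d).ravel()
    return -R.T@t, R.T@np.array([u[0],u[1],1.])
def onz(cam,px,z,cal=None):
    o,d=ray(cam,px,cal); return o+d*(z-o[2])/d[2]
def proj(cam,P,cal=None):
    c=cal or env.calibration(cam)
    return cv2.projectPoints(np.array(P,float).reshape(-1,3),np.array(c['rvec'],float),np.array(c['tvec'],float),np.array(c['intrinsics'],float),np.array(c['dist_coeffs'],float))[0].reshape(-1,2)
E
python3 - <<'E'
from h import *
print(env.state())
for n in ['top','side','wrist']:
    save(env.read_camera(n),n+'0.png')
    for q in ['sorter','gate','slot','ring_1','hub','bearing_1','duster','drive','driver']:
        try: print(n,q,[(np.round(r['pixel'],1).tolist(),round(r['conf'],2)) for r in env.place_of(q,n)][:4])
        except Exception as e: print(n,q,e)
E
```

```text
pics
{'t': 0.0, 'joints': array([ 1.21639743e+00,  4.91556736e-01,  1.55943518e+00, -7.14712275e-06,
        1.09171393e+00, -1.05605490e-01]), 'qvel': array([-2.31503049e-04, -1.21316122e-03, -1.46276816e-04,  2.38572101e-04,
        2.24520168e-03, -6.82342538e-05]), 'tau': array([ 1.98223306e-04, -6.12614179e+01, -2.58194858e+01,  6.93107676e-02,
        4.80121456e-02, -3.44062119e-05]), 'eef_pos': array([153.79558476, 605.53348133, 214.06842246]), 'tcp_rot': array([-3.14048500e+00, -1.11036786e-04,  2.89280248e+00]), 'ft_force': array([ 0.40635828, -0.42929964, -0.62983193]), 'moment': array([0.00872136, 0.0036809 , 0.02831684]), 'opening': 0.9987214356240826}
top sorter [([336.4, 214.3], 0.97), ([357.8, 206.5], 0.16)]
top gate [([359.6, 206.3], 0.94)]
top slot [([367.7, 202.0], 0.61)]
top ring_1 [([332.9, 214.7], 0.55), ([302.8, 227.5], 0.45), ([296.7, 208.8], 0.4)]
top hub [([309.2, 240.8], 0.54), ([335.8, 242.3], 0.5)]
top bearing_1 [([456.4, 196.2], 0.68), ([332.7, 243.2], 0.38)]
top duster [([454.5, 196.0], 0.72), ([181.1, 232.2], 0.7), ([370.1, 202.4], 0.22)]
top drive [([471.8, 265.2], 0.83), ([331.2, 242.1], 0.29)]
top driver [([315.1, 148.1], 0.56)]
side sorter [([307.1, 228.3], 0.6)]
side gate [([306.6, 205.6], 0.23)]
side slot [([345.6, 239.5], 0.73)]
side ring_1 [([305.9, 209.1], 0.64), ([277.2, 196.4], 0.54), ([296.6, 188.1], 0.48)]
side hub []
side bearing_1 [([321.9, 199.1], 0.58), ([278.0, 228.7], 0.52)]
side duster [([410.9, 334.4], 0.72)]
side drive []
side driver [([364.4, 189.9], 0.63)]
wrist sorter []
wrist gate []
wrist slot []
wrist ring_1 []
wrist hub []
wrist bearing_1 []
wrist duster []
wrist drive []
wrist driver []
```

```bash
python3 - <<'E'
import cv2
a=cv2.imread('pics/top0.png');cv2.imwrite('pics/topc.png',cv2.resize(a[120:300,240:440],(800,720))[:600])
a=cv2.imread('pics/side0.png');cv2.imwrite('pics/sidec.png',cv2.resize(a[140:290,210:410],(800,600)))
E
```

```text
(no output)
```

View pics/top0.png

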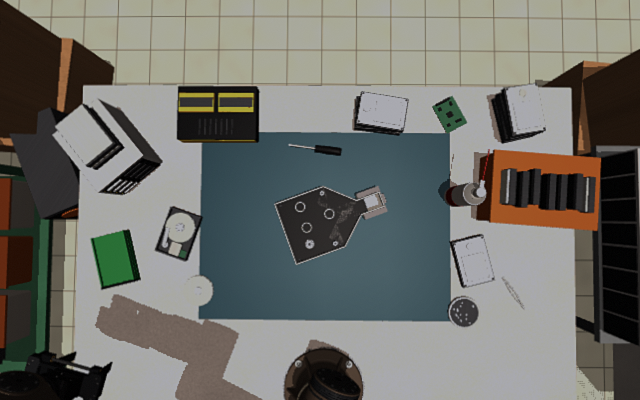

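View pics/topc.png

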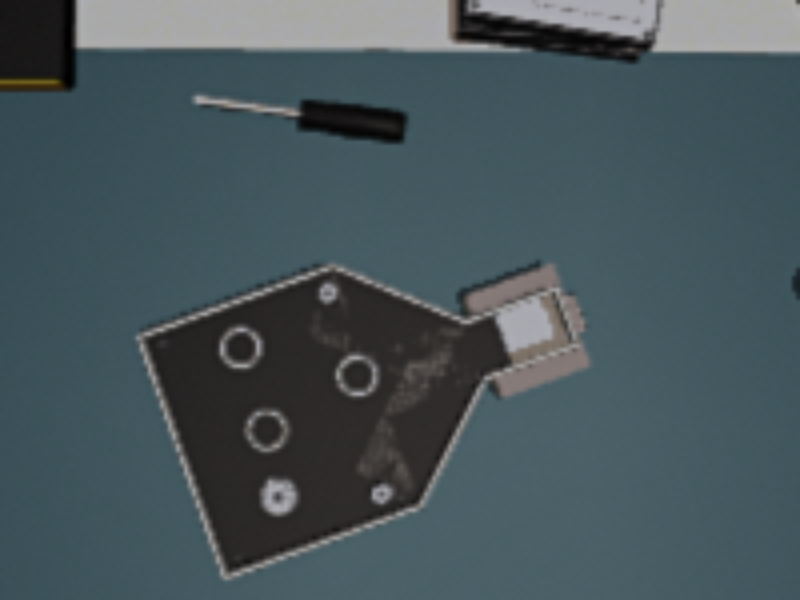

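View pics/sidec.png

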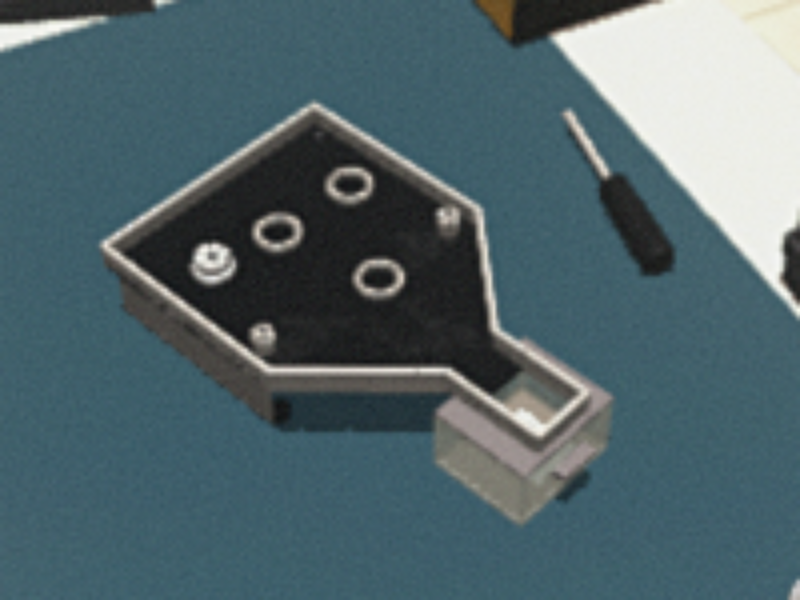

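View pics/wrist0.png

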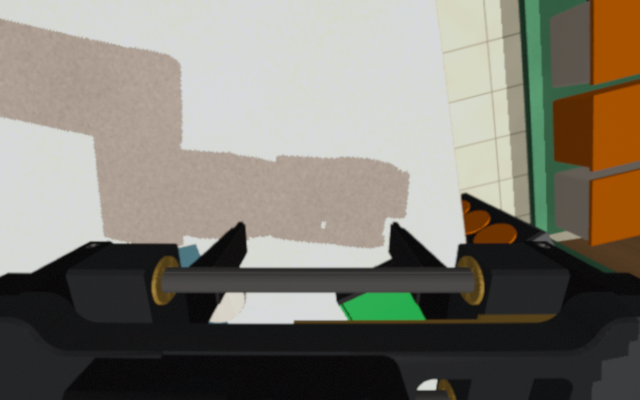

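```bash
cat > fit.py <<'E'
from h import *
from scipy.optimize import least_squares
top=np.array([(138,335),(335,267),(465,322),(488,378),(422,507),(225,577)])/4+[240,120]
# outer-ish (wall mid-line) corners: order per image going round
s=np.array([(104,245),(315,105),(483,210),(492,328),(450,372),(268,372)])/4+[210,140]
W=1.5
M=dict(rl=(-165-W,95+W),sl=(-10,95+W),gl=(70,21+W),gr=(70,-21-W),sr=(-10,-95-W),rr=(-165-W,-95-W))
to=['rl','sl','gl','gr','sr','rr']; so=['rr','rl','sl','gl','gr','sr']
ct,cs=env.calibration('top'),env.calibration('side')
def T(p,xy,z=68):
    c,s_=np.cos(p[2]),np.sin(p[2]);return (p[0]+c*xy[0]-s_*xy[1],p[1]+s_*xy[0]+c*xy[1],z)
def res(p,which='both'):
    r=[]
    if which!='side': r.append(proj('top',[T(p,M[k]) for k in to],ct)-top)
    if which!='top': r.append(proj('side',[T(p,M[k]) for k in so],cs)-s)
    return np.concatenate(r).ravel()
print([onz('top',q,68,ct).round(0) for q in top])
o=onz('top',(336.4,214.3),60,ct); g=onz('top',(359.6,206.3),60,ct)
p0=[o[0],o[1],np.arctan2(g[1]-o[1],g[0]-o[0])];print(p0)
for w in ['top','side','both']:
    f=least_squares(lambda p:res(p,w),p0);print(w,f.x.round(4),f.fun.round(1).tolist())
p=f.x;np.save('pose.npy',p)
def inv(P):
    d=np.array(P[:2])-p[:2];c,s_=np.cos(p[2]),np.sin(p[2]);return np.array([c*d[0]+s_*d[1],-s_*d[0]+c*d[1]]).round(1)
for n,px,z in [('r1',(332.9,214.7),52),('r2',(302.8,227.5),52),('r3',(296.7,208.8),52),('r1c',(240+357/4,120+375/4),55),('r2c',(240+267/4,120+430/4),55),('r3c',(240+241/4,120+347/4),55),('hub',(309.2,240.8),52),('hubc',(240+279/4,120+496/4),60),('bR',(240+382/4,120+493/4),68),('bL',(240+328/4,120+292/4),68)]:
    P=onz('top',px,z,ct);print('top',n,P.round(0),inv(P))
for n,px,z in [('r1',(305.9,209.1),52),('r2',(277.2,196.4),52),('r3',(296.6,188.1),52),('r1c',(210+379/4,140+278/4),55),('r2c',(210+278/4,140+232/4),55),('r3c',(210+349/4,140+185/4),55),('hubc',(210+213/4,140+262/4),58),('bR',(210+262/4,140+330/4),68),('bL',(210+448/4,140+212/4),68)]:
    P=onz('side',px,z,cs);print('side',n,P.round(0),inv(P))
E
python3 fit.py
```

```text
[array([573., 149.,  68.]), array([626.,   0.,  68.]), array([584., -98.,  68.]), array([ 542., -116.,   68.]), array([445., -66.,  68.]), array([391.,  82.,  68.])]
[np.float64(542.3548303236288), np.float64(-38.52883585726217), np.float64(-1.2321570488157272)]
top [539.1131 -41.4582  -1.2186] [0.4, 0.2, -0.2, -0.2, 0.4, 0.0, -0.3, 0.0, -0.3, -0.1, 0.0, 0.0]
side [540.4452 -44.3825  -1.2161] [-0.2, -0.0, 0.1, -0.2, -0.7, -0.2, 1.2, 0.8, -0.5, -0.1, 0.0, -0.4]
both [540.0273 -42.8411  -1.2172] [0.9, 0.0, 0.2, -0.5, 0.8, -0.3, 0.2, -0.3, 0.2, -0.4, 0.5, -0.2, -0.5, -0.4, -0.2, -0.5, -1.1, -0.5, 0.8, 0.5, -1.0, -0.5, -0.4, -0.8]
top r1 [541. -28.  52.] [-13.6   6.2]
top r2 [501.  64.  52.] [-113.6    0.6]
top r3 [558.  83.  52.] [-111.9   60.9]
top r1c [544. -17.  55.] [-23.1  12.7]
top r2c [501.  52.  55.] [-102.    -3.4]
top r3c [565.  72.  55.] [-99.3  63. ]
top hub [461.  44.  52.] [-108.9  -44.2]
top hubc [452.  42.  60.] [-110.   -53.6]
top bR [455. -36.  68.] [-35.7 -77.4]
top bL [607.   6.  68.] [-22.5  79.2]
side r1 [550. -15.  52.] [-23.   18.8]
side r2 [501.  62.  52.] [-112.    -0.2]
side r3 [561.  68.  52.] [-96.9  58.5]
side r1c [545. -17.  55.] [-22.2  13.7]
side r2c [503.  51.  55.] [-100.7   -2.1]
side r3c [565.  71.  55.] [-98.5  62.8]
side hubc [453.  41.  58.] [-109.1  -52.3]
side bR [456. -36.  68.] [-35.2 -76.7]
side bL [607.   6.  68.] [-22.2  79.7]
```

Request:
drive_tool:
  commands:
    - {"dx": 19.2,"dy": -29.5,"yaw": -3.2}
    - {"dx": 19.2,"dy": -29.5,"yaw": -3.2}
    - {"dx": 19.2,"dy": -29.5,"yaw": -3.2}
    - {"dx": 19.2,"dy": -29.5,"yaw": -3.2}
    - {"dx": 19.2,"dy": -29.5,"yaw": -3.2}
  grip: 0.105

```text
invalid input
```

Request:
drive_tool:
  commands:
    - {"dx": 19.2,"dy": -29.5,"yaw": -3.2}
    - {"dx": 19.2,"dy": -29.5,"yaw": -3.2}
    - {"dx": 19.2,"dy": -29.5,"yaw": -3.2}
    - {"dx": 19.2,"dy": -29.5,"yaw": -3.2}
    - {"dx": 19.2,"dy": -29.5,"yaw": -3.2}

```text
invalid input
```

Request:
drive_tool:
  commands:
    - {"dx": 19.2,"dy": -29.5,"yaw": -3.2}
    - {"dx": 19.2,"dy": -29.5,"yaw": -3.2}
    - {"dx": 19.2,"dy": -29.5,"yaw": -3.2}
    - {"dx": 19.2,"dy": -29.5,"yaw": -3.2}
    - {"dx": 19.2,"dy": -29.5,"yaw": -3.2}

```text
invalid input
```

Request:
drive_tool:
  commands:
    - {"dx": 19.2,"dy": -29.5,"yaw": -3.2,"dz": -18}
    - {"dx": 19.2,"dy": -29.5,"yaw": -3.2,"dz": -18}
    - {"dx": 19.2,"dy": -29.5,"yaw": -3.2,"dz": -18}
    - {"dx": 19.2,"dy": -29.5,"yaw": -3.2,"dz": -18}
    - {"dx": 19.2,"dy": -29.5,"yaw": -3.2,"dz": -18}

```text
t: 1.92
eef_pos: [250.4, 456.9, 124.2]
tcp_rot: [3.141, 0.0, 2.611]
ft_force: [0.3, 1.0, -0.4]
opening: 1.003
```

Request:
drive_tool:
  commands:
    - {"dx": 19.2,"dy": -29.5,"dz": 0,"yaw": -3.2}
    - {"dx": 19.2,"dy": -29.5,"dz": 0,"yaw": -3.2}
    - {"dx": 19.2,"dy": -29.5,"dz": 0,"yaw": -3.2}
    - {"dx": 19.2,"dy": -29.5,"dz": 0,"yaw": -3.2}
    - {"dx": 19.2,"dy": -29.5,"dz": 0,"yaw": -3.2}
  grip: 0.105

```text
t: 2.33
eef_pos: [346.6, 309.4, 124.8]
tcp_rot: [3.141, 0.0, 2.332]
ft_force: [0.1, 1.1, 0.4]
opening: 0.708
```

Request:
drive_tool:
  commands:
    - {"dx": 19.2,"dy": -29.5,"dz": 0,"yaw": -3.2}
    - {"dx": 19.2,"dy": -29.5,"dz": 0,"yaw": -3.2}
    - {"dx": 19.2,"dy": -29.5,"dz": 0,"yaw": -3.2}
    - {"dx": 19.2,"dy": -29.5,"dz": 0,"yaw": -3.2}
    - {"dx": 19.2,"dy": -29.5,"dz": 0,"yaw": -3.2}

```text
t: 2.75
eef_pos: [442.7, 161.7, 124.9]
tcp_rot: [3.141, 0.0, 2.052]
ft_force: [-0.2, 1.1, 0.0]
opening: 0.355
```

Request:
drive_tool:
  commands:
    - {"dx": 19.2,"dy": -29.5,"dz": 0,"yaw": -3.2}
    - {"dx": 19.2,"dy": -29.5,"dz": 0,"yaw": -3.2}
    - {"dx": 19.2,"dy": -29.5,"dz": 0,"yaw": -3.2}
    - {"dx": 19.2,"dy": -29.5,"dz": 0,"yaw": -3.2}
    - {"dx": 19.2,"dy": -29.5,"dz": 0,"yaw": -3.2}

```text
t: 3.17
eef_pos: [538.7, 14.0, 124.8]
tcp_rot: [3.141, 0.0, 1.773]
ft_force: [0.1, 0.5, 0.6]
opening: 0.108
```

```bash
python3 - <<'E'
from h import *
s=env.state();print(s['eef_pos'],s['tcp_rot'],s['opening'],s['t'])
c=env.calibration('wrist')
save(env.read_camera('wrist'),'w1.png')
p=np.load('pose.npy')
def T(x,y,z):
    a,b=np.cos(p[2]),np.sin(p[2]);return (p[0]+a*x-b*y,p[1]+b*x+a*y,z)
for n,q in [('A',(-22.6,13.2,55)),('gl',(70,21,68)),('gr',(70,-21,68)),('tcp',None)]:
    P=T(*q) if q else s['eef_pos'];print(n,proj('wrist',[P],c).round(0))
R,_=cv2.Rodrigues(np.array(c['rvec']));print((-R.T@np.array(c['tvec']).ravel()).round(0),R[2].round(2))
save(env.read_camera('top'),'top1.png');save(env.read_camera('side'),'side1.png')
a=cv2.imread('pics/top1.png');cv2.imwrite('pics/top1c.png',cv2.resize(a[140:290,240:440],(800,600)))
a=cv2.imread('pics/side1.png');cv2.imwrite('pics/side1c.png',cv2.resize(a[140:290,210:410],(800,600)))
E
```

```text
[538.68614214  14.0172181  124.80604092] [3.14120441e+00 7.89525623e-05 1.77275362e+00] 0.10840679786163147 3.1667
A [[318. 239.]]
gl [[340. 329.]]
gr [[298. 334.]]
tcp [[319. 239.]]
[522.  89. 295.] [ 0.06 -0.26 -0.96]
```

View pics/w1.png

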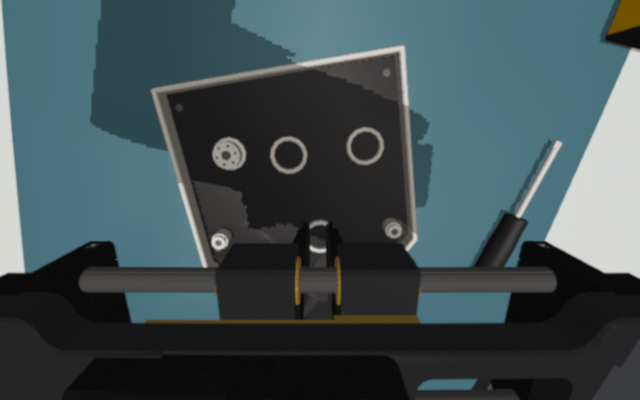

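View pics/side1c.png

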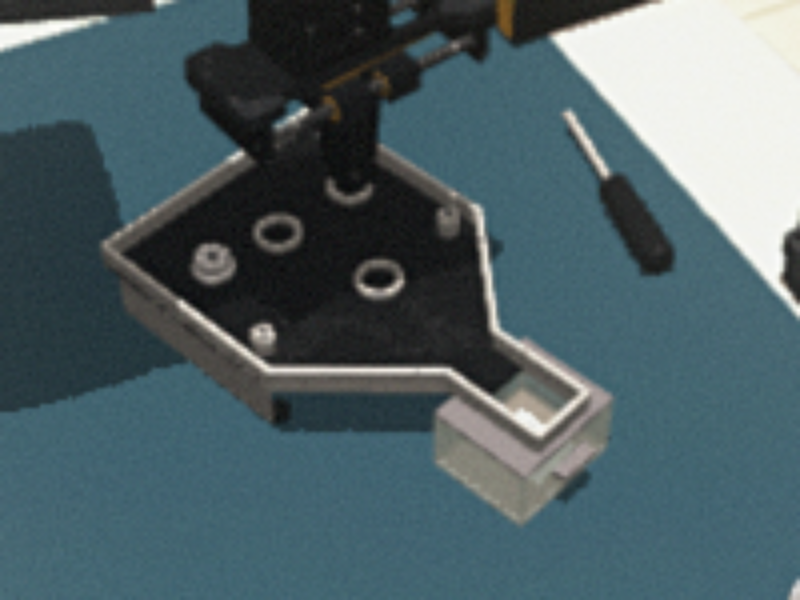

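View pics/top1c.png

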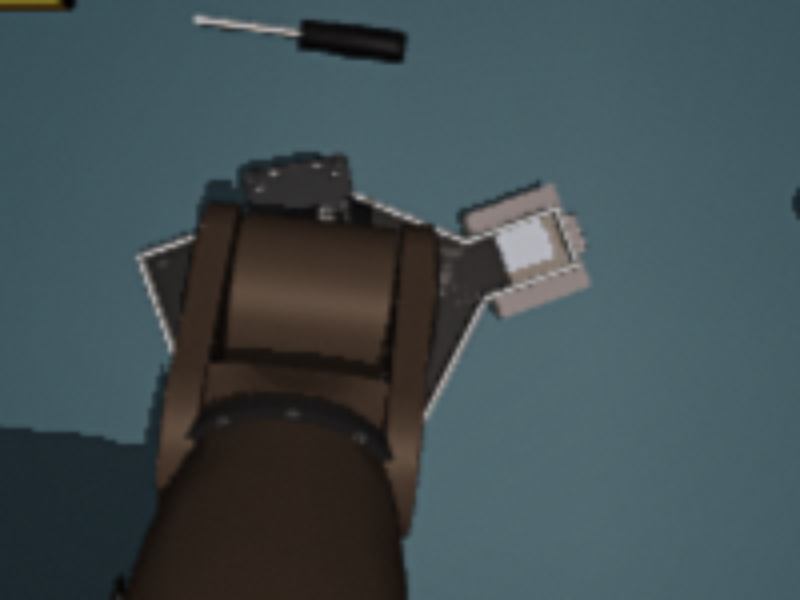

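```bash
cat >> h.py <<'E'
import os
p=np.load('pose.npy')
def T(x,y,z=0):
    a,b=np.cos(p[2]),np.sin(p[2]);return np.array((p[0]+a*x-b*y,p[1]+b*x+a*y,z))
def inv(P):
    d=np.array(P[:2])-p[:2];c,s_=np.cos(p[2]),np.sin(p[2]);return np.array([c*d[0]+s_*d[1],-s_*d[0]+c*d[1]]).round(1)
E
python3 - <<'E'
from h import *
c=env.calibration('wrist')
for n,px,z in [('A',(318,236),55),('B',(289,155),55),('C',(365,146),55),('hub',(229,153),63),('bR',(220,237),68),('bL',(394,227),68),('rl',(402,47),68),('rr',(153,92),68)]:
    P=onz('wrist',px,z,c);print(n,P.round(0),inv(P))
print(proj('top',[T(70,0,52),T(94,0,52)]),)
E
```

```text
A [544. -14.  55.] [-25.4  13.8]
B [504.  55.  55.] [-103.9    0.5]
C [567.  75.  55.] [-101.7   66.2]
hub [456.  48.  63.] [-114.   -47.7]
bR [458. -27.  68.] [-43.3 -71.5]
bL [607.  13.  68.] [-29.3  82. ]
rl [574. 152.  68.] [-171.4   99.1]
rr [394.  84.  68.] [-169.2  -93.3]
[[359.21139805 207.31985556]
 [366.5639921  204.65969494]]
```

Request:
drive_tool:
  commands:
    - {"dx": 0,"dy": 0,"dz": -25,"yaw": 0}
    - {"dx": 0,"dy": 0,"dz": -25,"yaw": 0}
    - {"dx": 0,"dy": 0,"dz": -12,"yaw": 0}
    - {"dx": 0,"dy": 0,"dz": -6,"yaw": 0}
    - {"dx": 0,"dy": 0,"dz": -2.5,"yaw": 0}

```text
t: 3.73
eef_pos: [537.2, 16.5, 53.5]
tcp_rot: [-3.14, -0.0, 1.777]
ft_force: [0.3, 0.3, 0.3]
opening: 0.103
```

```bash
python3 - <<'E'
from h import *
s=env.state();print(s['eef_pos'],s['tcp_rot'],s['ft_force'],inv(s['eef_pos']))
a=env.read_camera('side');save(a,'side2.png')
a=cv2.imread('pics/side2.png')[160:250,250:370];cv2.imwrite('pics/side2c.png',cv2.resize(a,(800,600),interpolation=cv2.INTER_CUBIC))
print(proj('side',[s['eef_pos']]))
E
```

```text
[537.21380267  16.54406181  53.48984942] [-3.14020213e+00 -4.98029454e-04  1.77698531e+00] [0.25193224 0.30044837 0.30528774] [-56.7  17.9]
[[296.50049703 202.56751707]]
```

View pics/side2c.png

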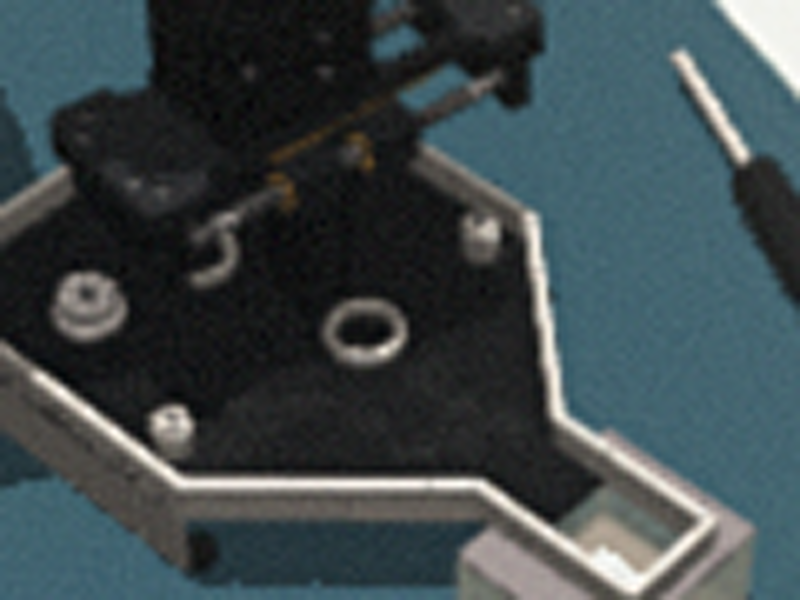

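Request:
drive_tool:
  commands:
    - {"dx": 1.8,"dy": -8.9,"dz": 0,"yaw": 0}
    - {"dx": 1.8,"dy": -8.9,"dz": 0,"yaw": 0}
    - {"dx": 1.8,"dy": -8.9,"dz": 0,"yaw": 0}
    - {"dx": 1.8,"dy": -8.9,"dz": 0,"yaw": 0}
    - {"dx": 1.8,"dy": -8.9,"dz": 0,"yaw": 0}

```text
t: 4.2
eef_pos: [547.3, -30.0, 54.6]
tcp_rot: [3.141, 0.0, 1.775]
ft_force: [0.2, -0.6, -1.1]
opening: 0.108
```

```bash
cat > look.py <<'E'
import sys
from h import *
n=sys.argv[1]
s=env.state();print(s['t'],s['eef_pos'].round(1),s['tcp_rot'].round(3),s['ft_force'].round(1),'tray',inv(s['eef_pos']),'head deg',np.degrees(s['tcp_rot'][2]-p[2]-np.pi).round(1))
a=env.read_camera('side');save(a,n+'.png')
a=cv2.imread('pics/'+n+'.png')[160:250,250:370];cv2.imwrite('pics/'+n+'c.png',cv2.resize(a,(800,600),interpolation=cv2.INTER_CUBIC))
E
python3 look.py side3
```

```text
4.2 [547.3 -30.   54.6] [3.141 0.    1.775] [ 0.2 -0.6 -1.1] tray [-9.5 11.2] head deg -8.5
```

View pics/side3c.png

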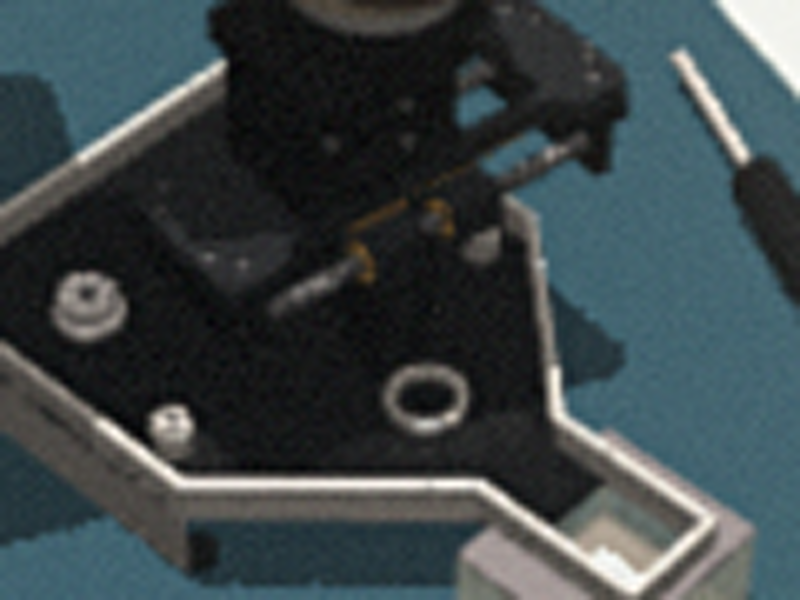

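Request:
drive_tool:
  commands:
    - {"dx": 1.7,"dy": -8.9,"dz": 0,"yaw": 0}
    - {"dx": 1.7,"dy": -8.9,"dz": 0,"yaw": 0}
    - {"dx": 1.7,"dy": -8.9,"dz": 0,"yaw": 0}
    - {"dx": 1.7,"dy": -8.9,"dz": 0,"yaw": 0}
    - {"dx": 1.8,"dy": -7.9,"dz": 0,"yaw": 1.5}

```text
t: 4.67
eef_pos: [555.6, -73.3, 54.1]
tcp_rot: [3.142, -0.0, 1.801]
ft_force: [0.1, 0.0, 0.8]
opening: 0.104
```

```bash
python3 look.py side4
```

```text
4.6667 [555.6 -73.3  54.1] [ 3.142 -0.     1.801] [0.1 0.  0.8] tray [33.9  4.1] head deg -7.0
```

View pics/side4c.png

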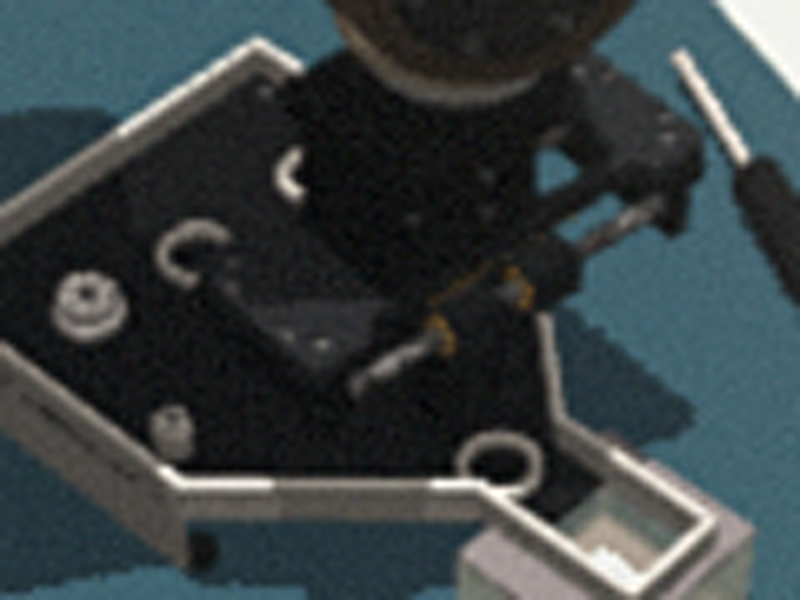

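Request:
drive_tool:
  commands:
    - {"dx": 1.8,"dy": -7.9,"dz": 0,"yaw": 2.3}
    - {"dx": 1.8,"dy": -7.9,"dz": 0,"yaw": 2.3}
    - {"dx": 1.8,"dy": -7.9,"dz": 0,"yaw": 2.3}
    - {"dx": 2.3,"dy": -7.7,"dz": 0,"yaw": 0}

```text
t: 5.05
eef_pos: [563.2, -104.2, 54.1]
tcp_rot: [-3.142, -0.0, 1.924]
ft_force: [-0.3, -0.1, 0.9]
opening: 0.103
```

```bash
python3 look.py side5
```

```text
5.05 [ 563.2 -104.2   54.1] [-3.142 -0.     1.924] [-0.3 -0.1  0.9] tray [65.6  0.5] head deg -0.0
```

View pics/side5c.png

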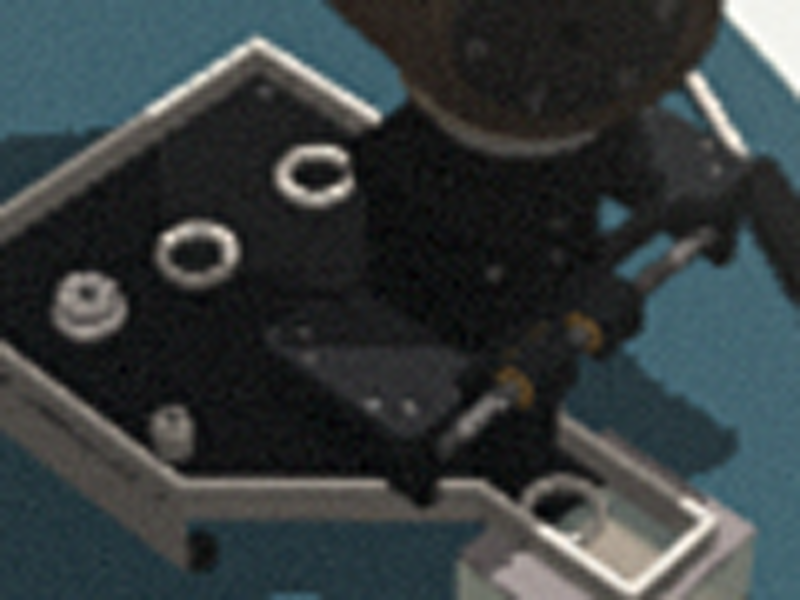

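Request:
drive_tool:
  commands:
    - {"dx": 2.8,"dy": -7.5,"dz": 0,"yaw": 0}
    - {"dx": 2.8,"dy": -7.5,"dz": 0,"yaw": 0}
    - {"dx": 0,"dy": 0,"dz": 0,"yaw": 0}

```text
t: 5.35
eef_pos: [569.5, -119.9, 54.2]
tcp_rot: [3.141, 0.001, 1.921]
ft_force: [-0.4, -0.5, 0.5]
opening: 0.104
```

```bash
python3 look.py side6
```

```text
5.35 [ 569.5 -119.9   54.2] [3.141e+00 1.000e-03 1.921e+00] [-0.4 -0.5  0.5] tray [82.4  1. ] head deg -0.2
```

View pics/side6c.png

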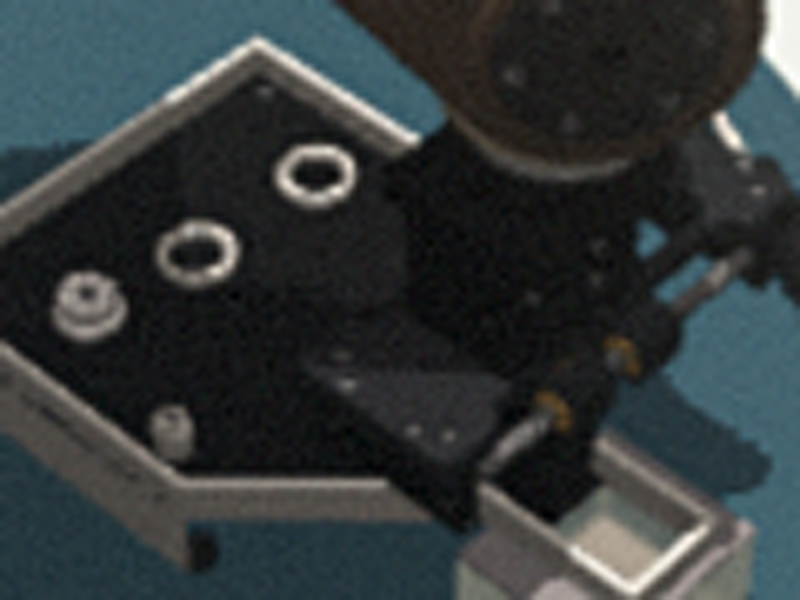

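Request:
drive_tool:
  commands:
    - {"dx": 0,"dy": 0,"dz": 30,"yaw": 0}
    - {"dx": -12.8,"dy": 33.5,"dz": 0,"yaw": 0}
    - {"dx": -12.8,"dy": 33.5,"dz": 0,"yaw": 0}
    - {"dx": -12.8,"dy": 33.5,"dz": 0,"yaw": 0}
    - {"dx": -12.8,"dy": 33.5,"dz": 0,"yaw": 0}

```text
t: 5.82
eef_pos: [516.6, 16.8, 84.3]
tcp_rot: [3.141, -0.0, 1.921]
ft_force: [0.7, -0.1, -0.2]
opening: 0.107
```

Request:
drive_tool:
  commands:
    - {"dx": -12.9,"dy": 33.4,"dz": 0,"yaw": 0}
    - {"dx": -12.9,"dy": 33.4,"dz": 0,"yaw": 0}
    - {"dx": 0,"dy": 0,"dz": 0,"yaw": 0}

```text
t: 6.07
eef_pos: [489.0, 86.5, 84.3]
tcp_rot: [-3.14, -0.001, 1.926]
ft_force: [-0.6, 0.5, 0.5]
opening: 0.106
```

```bash
python3 look.py side7; python3 -c "
from h import *
save(env.read_camera('top'),'top7.png')
a=cv2.imread('pics/top7.png');cv2.imwrite('pics/top7c.png',cv2.resize(a[140:290,240:440],(800,600)))
"
```

```text
6.0667 [489.   86.5  84.3] [-3.140e+00 -1.000e-03  1.926e+00] [-0.6  0.5  0.5] tray [-139.    -3.1] head deg 0.1
```

View pics/side7c.png

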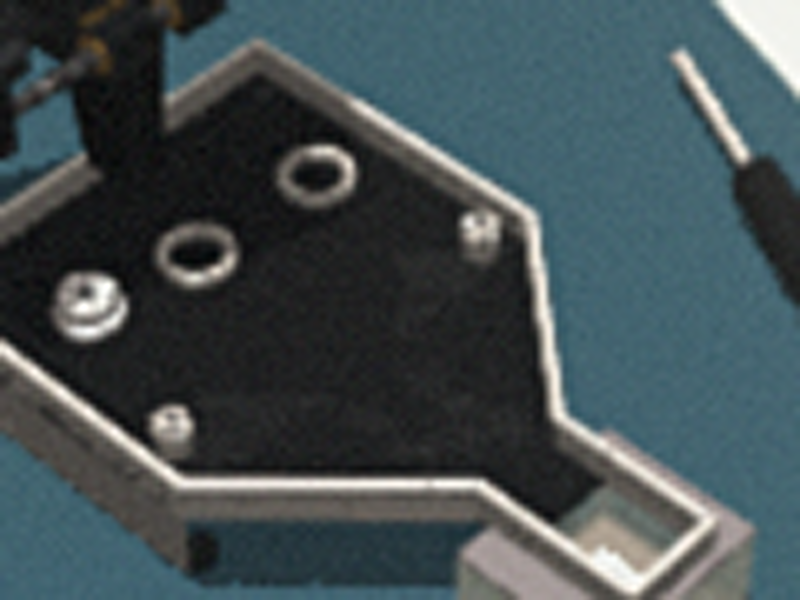

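View pics/top7c.png

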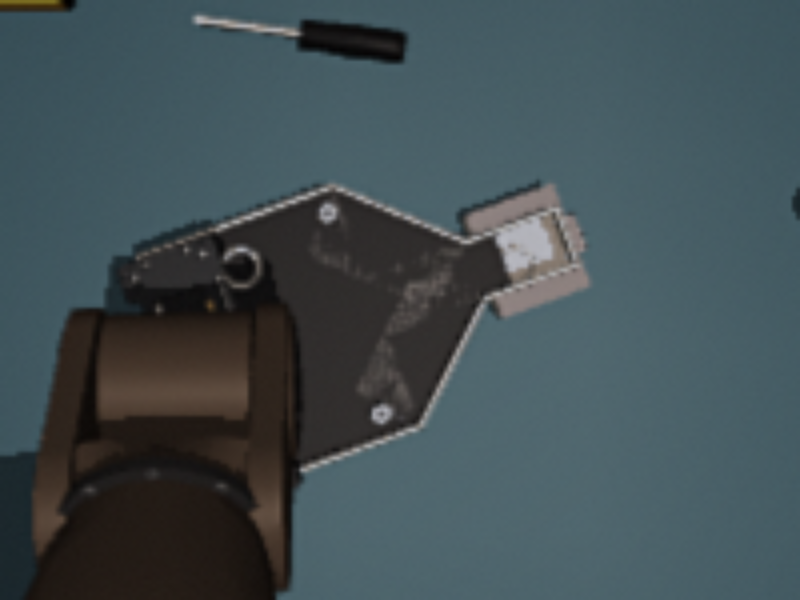

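```bash
python3 -c "
import cv2,numpy as np
f=lambda n,y,x:cv2.resize(cv2.imread('pics/'+n)[y:y+50,x:x+65],(390,300),interpolation=cv2.INTER_CUBIC)
cv2.imwrite('pics/box7.png',np.vstack([np.hstack([f('side0.png',225,312),f('side7.png',225,312)]),np.hstack([f('top0.png',175,345),f('top7.png',175,345)])]))
"
```

```text
(no output)
```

View pics/box7.png

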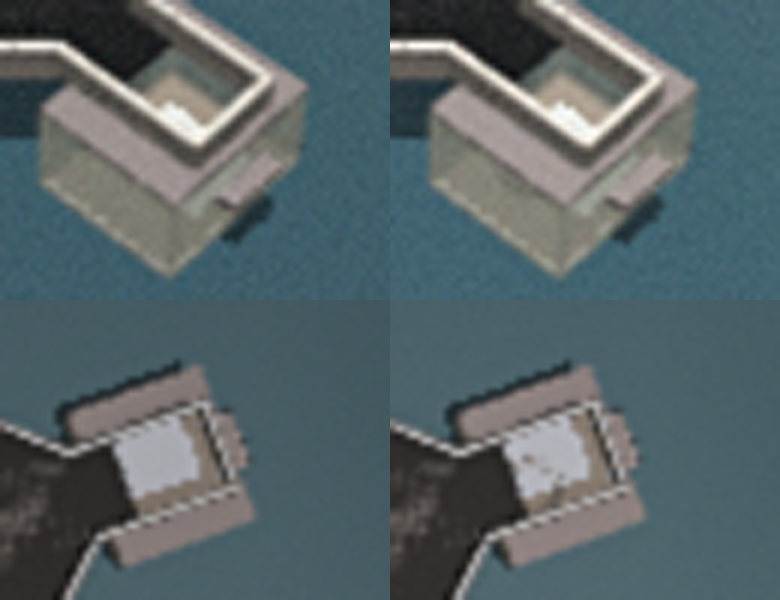

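Request:
drive_tool:
  commands:
    - {"dx": 0,"dy": 0,"dz": -18,"yaw": 0}
    - {"dx": 0,"dy": 0,"dz": -9,"yaw": 0}
    - {"dx": 0,"dy": 0,"dz": -3,"yaw": 0}
    - {"dx": 3.2,"dy": -8.4,"dz": 0,"yaw": 0}
    - {"dx": 3.2,"dy": -8.4,"dz": 0,"yaw": 0}

```text
t: 6.58
eef_pos: [498.6, 64.4, 54.2]
tcp_rot: [-3.141, -0.0, 1.922]
ft_force: [-0.1, 0.7, -0.3]
opening: 0.105
```

Request:
drive_tool:
  commands:
    - {"dx": 3.2,"dy": -8.4,"dz": 0,"yaw": 0}
    - {"dx": 3.2,"dy": -8.4,"dz": 0,"yaw": 0}
    - {"dx": 3.2,"dy": -8.4,"dz": 0,"yaw": 0}
    - {"dx": 3.2,"dy": -8.4,"dz": 0,"yaw": 0}
    - {"dx": 3.2,"dy": -8.4,"dz": 0,"yaw": 0}

```text
t: 7.0
eef_pos: [514.6, 22.3, 54.3]
tcp_rot: [3.141, 0.0, 1.922]
ft_force: [0.8, 0.2, -0.3]
opening: 0.104
```

```bash
python3 look.py side8
```

```text
7.0 [514.6  22.3  54.3] [3.141 0.    1.922] [ 0.8  0.2 -0.3] tray [-69.9  -1.3] head deg -0.1
```

View pics/side8c.png

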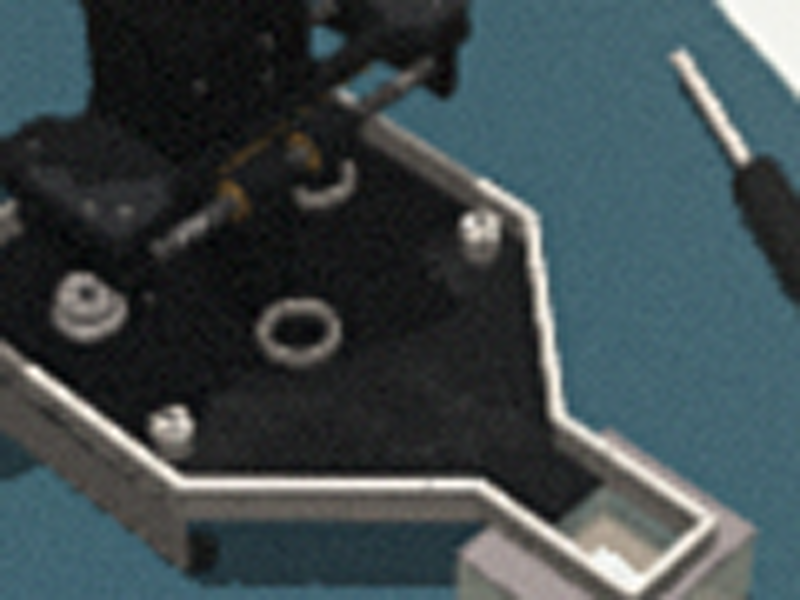

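Request:
drive_tool:
  commands:
    - {"dx": 3.2,"dy": -8.4,"dz": 0,"yaw": 0}
    - {"dx": 3.2,"dy": -8.4,"dz": 0,"yaw": 0}
    - {"dx": 3.2,"dy": -8.4,"dz": 0,"yaw": 0}
    - {"dx": 3.2,"dy": -8.4,"dz": 0,"yaw": 0}
    - {"dx": 3.2,"dy": -8.4,"dz": 0,"yaw": 0}

```text
t: 7.47
eef_pos: [530.5, -19.5, 54.1]
tcp_rot: [3.142, -0.0, 1.922]
ft_force: [-0.4, -0.4, -0.7]
opening: 0.104
```

Request:
drive_tool:
  commands:
    - {"dx": 3.2,"dy": -8.4,"dz": 0,"yaw": 0}
    - {"dx": 3.2,"dy": -8.4,"dz": 0,"yaw": 0}
    - {"dx": 3.2,"dy": -8.4,"dz": 0,"yaw": 0}
    - {"dx": 3.2,"dy": -8.4,"dz": 0,"yaw": 0}
    - {"dx": 3.2,"dy": -8.4,"dz": 0,"yaw": 0}

```text
t: 7.88
eef_pos: [546.5, -61.5, 54.1]
tcp_rot: [3.142, -0.0, 1.922]
ft_force: [-0.4, -0.2, -1.3]
opening: 0.107
```

```bash
python3 look.py side9
```

```text
7.8833 [546.5 -61.5  54.1] [ 3.142 -0.     1.922] [-0.4 -0.2 -1.3] tray [19.7 -0.4] head deg -0.1
```

View pics/side9c.png

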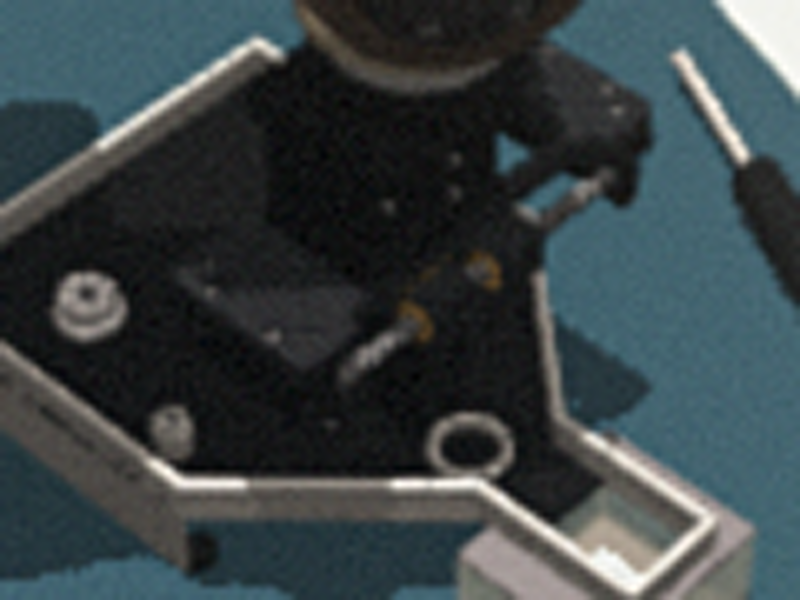

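Request:
drive_tool:
  commands:
    - {"dx": 3.3,"dy": -8.4,"dz": 0,"yaw": 0}
    - {"dx": 3.3,"dy": -8.4,"dz": 0,"yaw": 0}
    - {"dx": 3.3,"dy": -8.4,"dz": 0,"yaw": 0}
    - {"dx": 3.3,"dy": -8.4,"dz": 0,"yaw": 0}

```text
t: 8.27
eef_pos: [559.7, -95.1, 54.2]
tcp_rot: [3.141, 0.0, 1.922]
ft_force: [-0.5, -0.1, 0.5]
opening: 0.106
```

Request:
drive_tool:
  commands:
    - {"dx": 3.2,"dy": -8.4,"dz": 0,"yaw": 0}
    - {"dx": 3.2,"dy": -8.4,"dz": 0,"yaw": 0}
    - {"dx": 3.2,"dy": -8.4,"dz": 0,"yaw": 0}
    - {"dx": 0,"dy": 0,"dz": 0,"yaw": 0}

```text
t: 8.6
eef_pos: [569.7, -121.1, 54.1]
tcp_rot: [3.141, 0.001, 1.921]
ft_force: [1.9, -0.3, -0.1]
opening: 0.103
```

```bash
python3 look.py side10
```

```text
8.6 [ 569.7 -121.1   54.1] [3.141e+00 1.000e-03 1.921e+00] [ 1.9 -0.3 -0.1] tray [83.6  0.7] head deg -0.2
```

View pics/side10c.png

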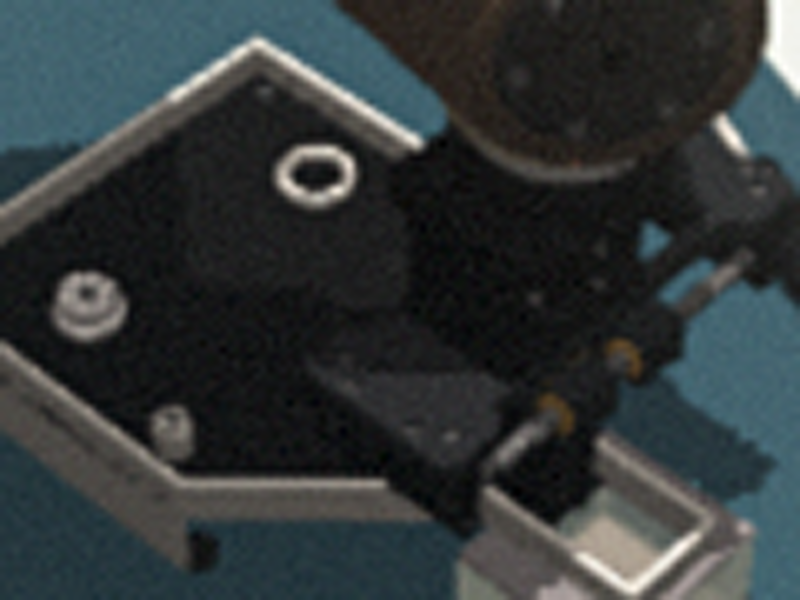

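```bash
python3 - <<'E'
from h import *
from scipy.interpolate import CubicHermiteSpline as H
y=H([-98.5,62],[63,0.3],[-np.tan(np.radians(12)),0])
d=lambda x:np.arctan(y(x,1)) if x<62 else 0
P=[(np.array((-98.5,63))-34*np.array([np.cos(-.2094),np.sin(-.2094)]),-.2094)]
x=-98.5
P.append((np.array((-98.5,63))-25.5*np.array([np.cos(-.2094),np.sin(-.2094)]),-.2094))
while x<106:
    x+=8.7*np.cos(d(x)); th=d(x); r=np.array([x,float(y(x)) if x<62 else .3])
    P.append((r-25.2*np.array([np.cos(th),np.sin(th)]),th))
W=[(T(*q)[:2],np.degrees(t)) for q,t in P]
print('start',W[0], 'from cmd', (W[0][0]-[569.0,-119.4]).round(1))
for i in range(1,len(W)): print(i,(W[i][0]-W[i-1][0]).round(1),round(W[i][1]-W[i-1][1],1),P[i][0].round(0),round(W[i][1]))
E
```

```text
start (array([560.13174859, 105.02801881]), np.float64(-11.997736230039438)) from cmd [ -8.9 224.4]
1 [ 1.2 -8.4] 0.0 [-123.   68.] -12
2 [ 2.7 -8.8] -4.0 [-114.   68.] -16
3 [ 1.8 -8.7] -3.3 [-105.   67.] -19
4 [ 1.1 -8.8] -2.7 [-97.  65.] -22
5 [ 0.5 -8.8] -2.1 [-88.  62.] -24
6 [-0.  -8.8] -1.6 [-80.  59.] -26
7 [-0.4 -8.8] -1.2 [-72.  55.] -27
8 [-0.7 -8.7] -0.8 [-64.  52.] -28
9 [-1.  -8.7] -0.4 [-56.  48.] -28
10 [-1.2 -8.6] -0.1 [-49.  44.] -28
11 [-1.3 -8.6] 0.3 [-41.  40.] -28
12 [-1.4 -8.6] 0.6 [-33.  35.] -27
13 [-1.4 -8.6] 1.0 [-26.  31.] -27
14 [-1.4 -8.6] 1.4 [-18.  27.] -25
15 [-1.4 -8.6] 1.8 [-11.  22.] -23
16 [-1.3 -8.6] 2.3 [-3. 18.] -21
17 [-1.2 -8.6] 2.9 [ 4. 14.] -18
18 [-1.  -8.7] 3.5 [12. 10.] -15
19 [-0.7 -8.8] 4.2 [20.  6.] -10
20 [-0.3 -8.9] 4.9 [29.  3.] -5
21 [ 0.3 -9. ] 5.5 [37.  0.] 0
22 [ 3.  -8.2] 0.0 [46.  0.] 0
23 [ 3.  -8.2] 0.0 [54.  0.] 0
24 [ 3.  -8.2] 0.0 [63.  0.] 0
25 [ 3.  -8.2] 0.0 [72.  0.] 0
26 [ 3.  -8.2] 0.0 [81.  0.] 0
27 [ 3.  -8.2] 0.0 [89.  0.] 0
```

Request:
drive_tool:
  commands:
    - {"dx": 0,"dy": 0,"dz": 30,"yaw": 0}
    - {"dx": -1.5,"dy": 37.4,"dz": 0,"yaw": -2}
    - {"dx": -1.5,"dy": 37.4,"dz": 0,"yaw": -2}
    - {"dx": -1.5,"dy": 37.4,"dz": 0,"yaw": -2}
    - {"dx": -1.5,"dy": 37.4,"dz": 0,"yaw": -2}

```text
t: 9.07
eef_pos: [562.4, 31.9, 84.4]
tcp_rot: [3.141, -0.0, 1.78]
ft_force: [0.8, -0.4, 0.3]
opening: 0.107
```

Request:
drive_tool:
  commands:
    - {"dx": -1.5,"dy": 37.4,"dz": 0,"yaw": -2}
    - {"dx": -1.4,"dy": 37.4,"dz": 0,"yaw": -1.7}
    - {"dx": 0,"dy": 0,"dz": 0,"yaw": 0}
    - {"dx": 0,"dy": 0,"dz": 0,"yaw": 0}

```text
t: 9.4
eef_pos: [559.5, 107.1, 84.1]
tcp_rot: [-3.141, -0.0, 1.722]
ft_force: [1.0, -0.8, 0.7]
opening: 0.103
```

```bash
python3 look.py side11; python3 -c "
from h import *
f=lambda n,y,x:cv2.resize(cv2.imread('pics/'+n)[y:y+50,x:x+65],(390,300),interpolation=cv2.INTER_CUBIC)
save(env.read_camera('top'),'top11.png')
cv2.imwrite('pics/box11.png',np.hstack([f('top7.png',175,345),f('top11.png',175,345)]))
"
```

```text
9.4 [559.5 107.1  84.1] [-3.141 -0.     1.722] [ 1.  -0.8  0.7] tray [-133.9   70.2] head deg -11.6
```

View pics/side11c.png

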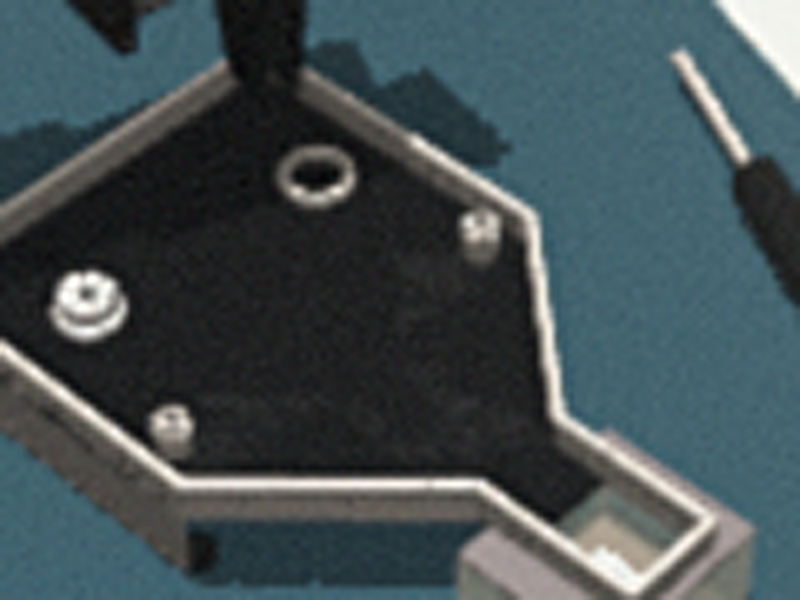

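View pics/box11.png

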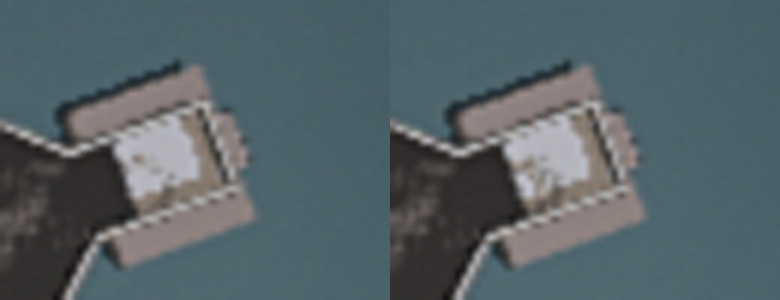

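Second ring is in the box; the third lies at crop (316,176), the fingers behind it. Descend and push along the computed curve.

Request:
drive_tool:
  commands:
    - {"dx": 0,"dy": 0,"dz": -18,"yaw": 0}
    - {"dx": 0,"dy": 0,"dz": -9,"yaw": 0}
    - {"dx": 0,"dy": 0,"dz": -3,"yaw": 0}
    - {"dx": 1.2,"dy": -8.4,"dz": 0,"yaw": 0}
    - {"dx": 2.7,"dy": -8.8,"dz": 0,"yaw": -4.0}

```text
t: 9.92
eef_pos: [563.9, 86.9, 54.2]
tcp_rot: [-3.141, 0.0, 1.649]
ft_force: [0.3, 0.4, -0.5]
opening: 0.104
```

Request:
drive_tool:
  commands:
    - {"dx": 1.8,"dy": -8.7,"dz": 0,"yaw": -3.3}
    - {"dx": 1.1,"dy": -8.8,"dz": 0,"yaw": -2.7}
    - {"dx": 0.5,"dy": -8.8,"dz": 0,"yaw": -2.1}
    - {"dx": 0,"dy": -8.8,"dz": 0,"yaw": -1.6}
    - {"dx": -0.4,"dy": -8.8,"dz": 0,"yaw": -1.2}

```text
t: 10.33
eef_pos: [567.1, 42.7, 54.5]
tcp_rot: [3.141, -0.0, 1.456]
ft_force: [0.1, 1.6, 0.5]
opening: 0.106
```

```bash
python3 look.py side12
```

```text
10.3333 [567.1  42.7  54.5] [ 3.141 -0.     1.456] [0.1 1.6 0.5] tray [-70.8  55. ] head deg -26.8
```

View pics/side12c.png

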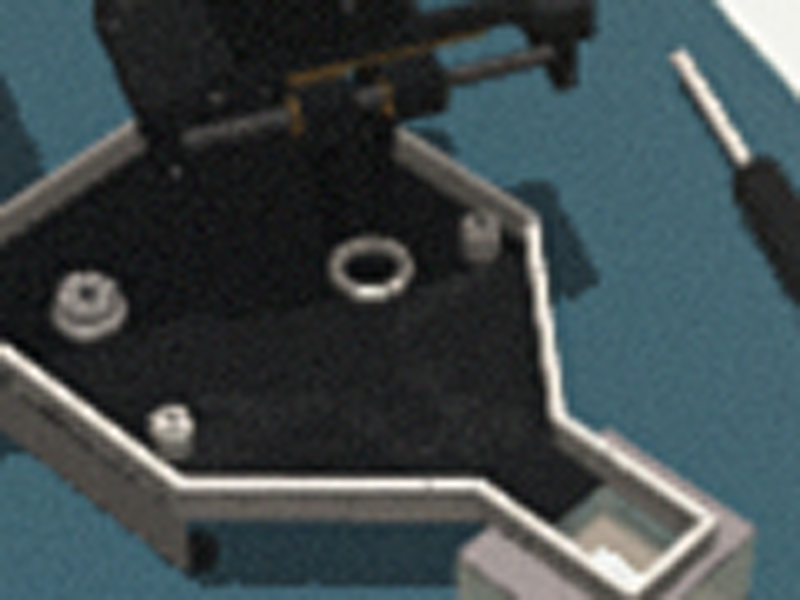

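Request:
drive_tool:
  commands:
    - {"dx": -0.7,"dy": -8.7,"dz": 0,"yaw": -0.8}
    - {"dx": -1.0,"dy": -8.7,"dz": 0,"yaw": -0.4}
    - {"dx": -1.2,"dy": -8.6,"dz": 0,"yaw": 0}
    - {"dx": -1.3,"dy": -8.6,"dz": 0,"yaw": 0.3}
    - {"dx": -1.4,"dy": -8.6,"dz": 0,"yaw": 0.6}

```text
t: 10.8
eef_pos: [561.2, -0.2, 54.2]
tcp_rot: [3.142, 0.0, 1.454]
ft_force: [-0.6, -0.1, 0.1]
opening: 0.103
```

Request:
drive_tool:
  commands:
    - {"dx": -1.4,"dy": -8.6,"dz": 0,"yaw": 1.0}
    - {"dx": -1.4,"dy": -8.6,"dz": 0,"yaw": 1.4}
    - {"dx": -1.4,"dy": -8.6,"dz": 0,"yaw": 1.8}
    - {"dx": -1.3,"dy": -8.6,"dz": 0,"yaw": 2.3}
    - {"dx": -1.2,"dy": -8.6,"dz": 0,"yaw": 2.9}

```text
t: 11.22
eef_pos: [554.4, -43.2, 54.2]
tcp_rot: [-3.142, -0.0, 1.619]
ft_force: [-0.9, 0.5, 0.4]
opening: 0.103
```

```bash
python3 look.py side13; python3 -c "
from h import *
print(inv(onz('side',(250+372/6.667,160+268/6.667),55)))"
```

```text
11.2167 [554.4 -43.2  54.2] [-3.142 -0.     1.619] [-0.9  0.5  0.4] tray [ 5.3 13.4] head deg -17.5
[-43.9  40.1]
```

View pics/side13c.png

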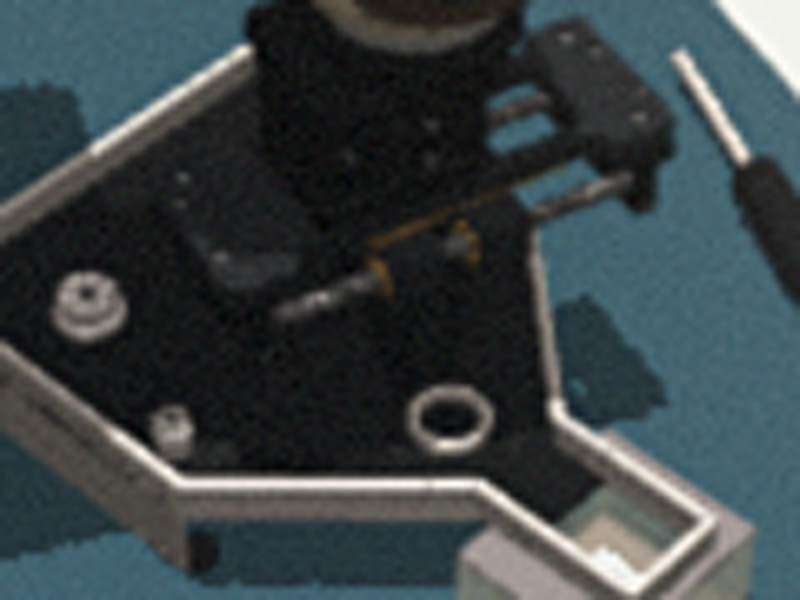

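Request:
drive_tool:
  commands:
    - {"dx": -1.0,"dy": -8.7,"dz": 0,"yaw": 3.5}
    - {"dx": -0.7,"dy": -8.8,"dz": 0,"yaw": 4.2}
    - {"dx": -0.3,"dy": -8.9,"dz": 0,"yaw": 4.9}
    - {"dx": 0.3,"dy": -9.0,"dz": 0,"yaw": 5.2}
    - {"dx": 3.0,"dy": -8.2,"dz": 0,"yaw": 0}

```text
t: 11.68
eef_pos: [555.6, -86.5, 54.2]
tcp_rot: [-3.141, -0.0, 1.931]
ft_force: [0.8, 0.2, 0.4]
opening: 0.107
```

```bash
python3 look.py side14
```

```text
11.6833 [555.6 -86.5  54.2] [-3.141 -0.     1.931] [0.8 0.2 0.4] tray [46.3 -0.5] head deg 0.4
```

View pics/side14c.png

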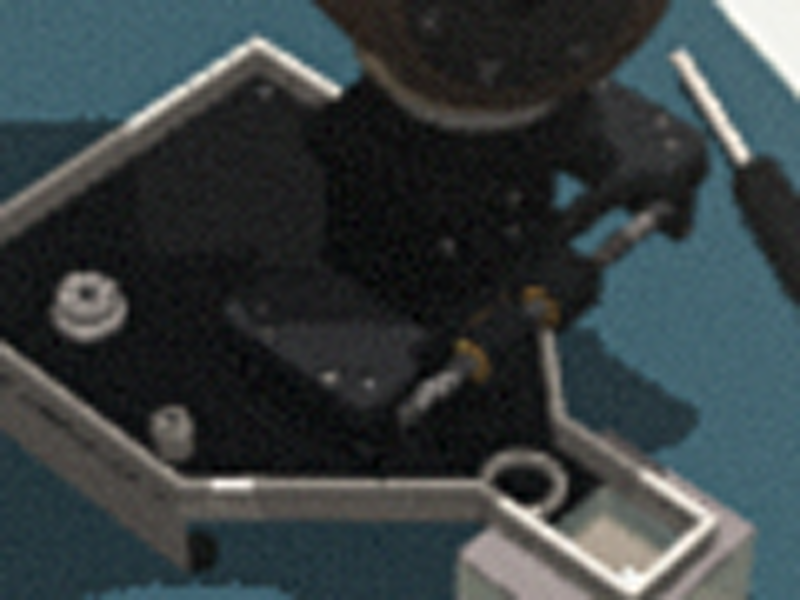

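Ring 3 is in the throat, at crop (525,483). Now I finish the push.

Request:
drive_tool:
  commands:
    - {"dx": 3.3,"dy": -8.2,"dz": 0,"yaw": 0}
    - {"dx": 3.3,"dy": -8.2,"dz": 0,"yaw": 0}
    - {"dx": 3.1,"dy": -8.2,"dz": 0,"yaw": 0}
    - {"dx": 3.1,"dy": -8.2,"dz": 0,"yaw": 0}
    - {"dx": 0,"dy": 0,"dz": 0,"yaw": 0}

```text
t: 12.15
eef_pos: [569.6, -120.3, 54.1]
tcp_rot: [3.141, 0.001, 1.926]
ft_force: [0.5, -0.2, 0.2]
opening: 0.103
```

```bash
python3 look.py side15
```

```text
12.15 [ 569.6 -120.3   54.1] [3.141e+00 1.000e-03 1.926e+00] [ 0.5 -0.2  0.2] tray [82.9  0.9] head deg 0.1
```

View pics/side15c.png

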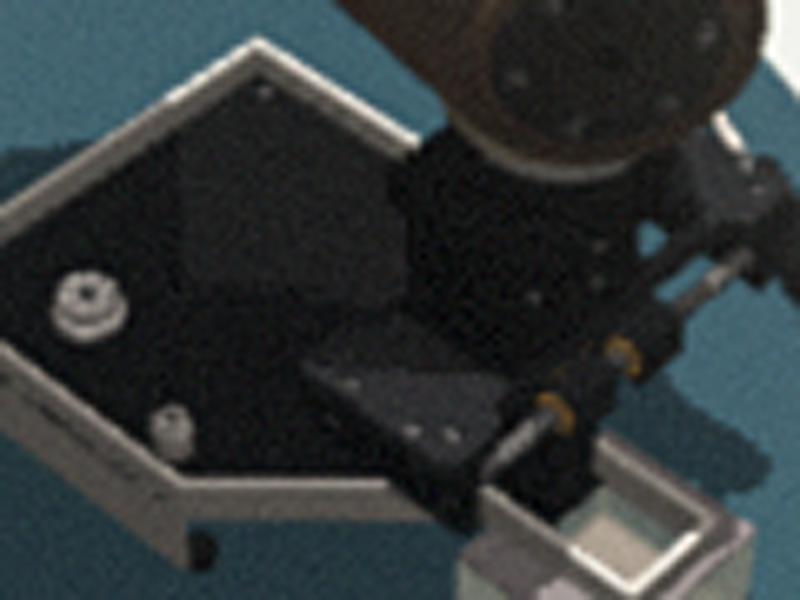

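Request:
drive_tool:
  commands:
    - {"dx": 0,"dy": 0,"dz": 35,"yaw": 0}
    - {"dx": 0,"dy": 0,"dz": 35,"yaw": 0}
    - {"dx": -15,"dy": 30,"dz": 20,"yaw": 0}
    - {"dx": -15,"dy": 35,"dz": 0,"yaw": 0}
    - {"dx": -15,"dy": 35,"dz": 0,"yaw": 0}

```text
t: 12.62
eef_pos: [523.3, -17.9, 145.4]
tcp_rot: [3.139, 0.001, 1.926]
ft_force: [0.7, 0.6, -0.4]
opening: 0.101
```

Request:
drive_tool:
  commands:
    - {"dx": -10,"dy": 38,"dz": 0,"yaw": 0}
    - {"dx": -10,"dy": 38,"dz": 0,"yaw": 0}
    - {"dx": -10,"dy": 38,"dz": 0,"yaw": 0}
    - {"dx": -10,"dy": 38,"dz": 0,"yaw": 0}
    - {"dx": -10,"dy": 38,"dz": 0,"yaw": 0}

```text
t: 13.03
eef_pos: [472.7, 173.1, 144.3]
tcp_rot: [3.141, 0.0, 1.927]
ft_force: [0.9, -0.5, -1.0]
opening: 0.104
```

Request:
drive_tool:
  commands:
    - {"dx": 0,"dy": 38,"dz": 0,"yaw": 0}
    - {"dx": 0,"dy": 38,"dz": 0,"yaw": 0}
    - {"dx": 0,"dy": 38,"dz": 0,"yaw": 0}
    - {"dx": 0,"dy": 0,"dz": 0,"yaw": 0}
    - {"dx": 0,"dy": 0,"dz": 0,"yaw": 0}

```text
t: 13.45
eef_pos: [472.9, 287.0, 143.9]
tcp_rot: [-3.141, 0.0, 1.931]
ft_force: [0.3, 0.0, -0.8]
opening: 0.102
```

```bash
python3 look.py side16; python3 -c "
from h import *
f=lambda n,y,x:cv2.resize(cv2.imread('pics/'+n)[y:y+50,x:x+65],(390,300),interpolation=cv2.INTER_CUBIC)
save(env.read_camera('top'),'top16.png')
cv2.imwrite('pics/box16.png',np.vstack([np.hstack([f('top0.png',175,345),f('top16.png',175,345)]),np.hstack([f('side0.png',225,312),f('side16.png',225,312)])]))
for c in ('top','side'):
  print(c,[(np.round(r['pixel']).tolist(),round(r['conf'],2)) for r in env.place_of('ring_1',c)])
"
python3 -c "
import cv2
a=cv2.imread('pics/top16.png');cv2.imwrite('pics/top16c.png',cv2.resize(a[140:290,240:440],(800,600)))"
```

```text
13.45 [472.9 287.  143.9] [-3.141  0.     1.931] [ 0.3  0.  -0.8] tray [-332.7   51.3] head deg 0.4
top [([374.0, 204.0], 0.53)]
side [([279.0, 232.0], 0.3)]
```

View pics/side16.png

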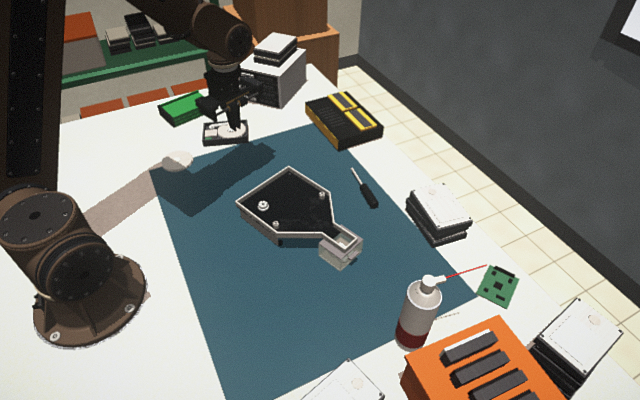

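View pics/top16c.png

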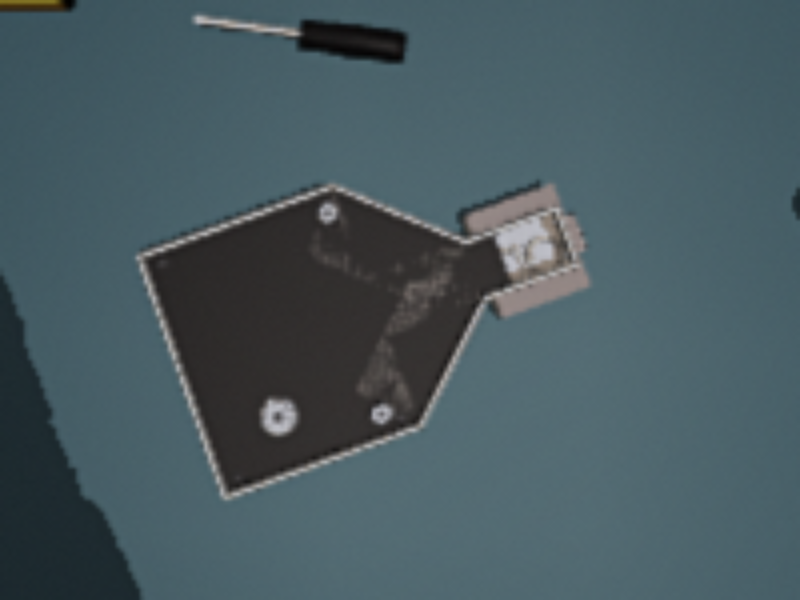

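View pics/box16.png

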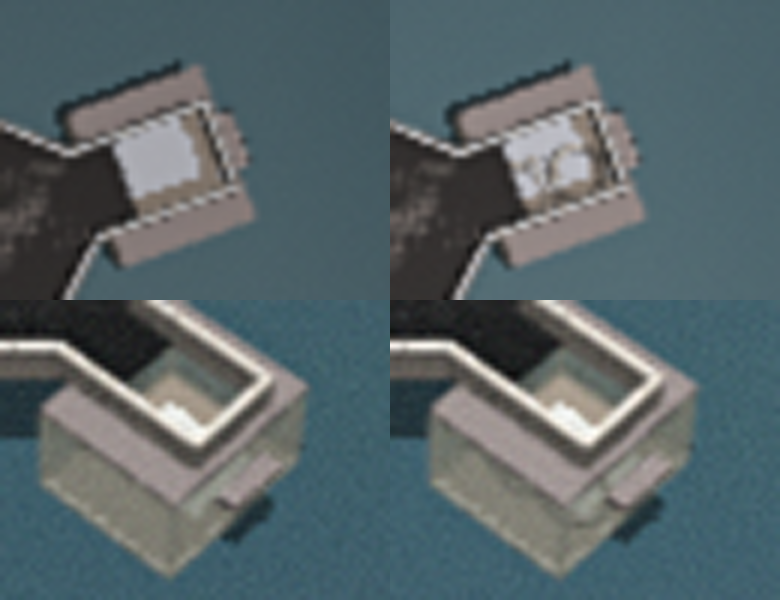

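```bash
python3 -c "
from cell import env
print(env.job_done())"
```

```text
the job is handed in; nothing more can be done
None
```

I pushed all three rings, one after another, through the gate and into the collecting box using slightly open fingertips, then handed the job in at about 13.6 s of the 64 s limit. No verdict is reported.

- **Rings:** The last top and side pictures show no ring left in the tray or throat. The top picture shows ring outlines inside the box. I did not measure how high the rings lie in the box, because the pictures are too coarse to tell.
- **Other things:** The hub and both bearings stand upright, with no visible shift in the top picture. The screwdriver also looks unmoved there. I did not compare the drives and the spray can before and after, but the arm stayed above or away from them.
- **Forces:** The readings at the end of each move stayed under about 2 N. The gripper was clear of everything when I handed in.
- **Disagreements:**
  - The wrist camera put the tray about 3–5 mm away from where the top and side cameras did. I used the top and side fit, and the fingers went through the throat without trouble.
  - The ring finder reported only one ring in the final top picture, inside the box. In the side picture it gave a false hit on the near side of the tray (confidence 0.3).

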